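# Sweep up the rock samples and lift the loaded pan

### The arm

A 6-joint arm with a two-finger parallel gripper is mounted at the origin on the work surface. World frame = base frame: x ahead of the robot, y to its left, z up, the work surface at z = 0. Lengths are in mm, angles in rad, forces in N, time in s.
With the tool pointing down it reaches from about 400 to 925 mm from the base axis. Payload 12.5 kg.
Tool frame: the origin (TCP) lies on the centre line of the jaws, within the pads' length; the fingertips stand 25 mm ahead of it and the grasp point (between the pads) lies 6 mm ahead of it (env.tip_extent is the distance from the TCP to the fingertips, in mm); x points along the fingers, z is the direction in which the jaws open and shut, and the axes are right-handed (so a half turn about x gives the same grasp; the last joint's range is limited). The gripper opens to 95 mm and grips with 3 to 60 N. Pads are 20 mm wide; open, the fingers measure 119 mm over their backs; the gripper's body (75 mm by 180 mm) begins 59 mm behind the grasp point.
Start: joints at [1.232, 0.491, 1.559, -0, 1.092, -0.106], TCP at [144.17, 608.16, 239.661] pointing down, gripper open.
Joint ranges: [-3.1, 3.1], [-0.84, 2.19], [0.05, 2.79], [-1.13, 4.28], [0.06, 2.93], [-2.69, 2.69]. Speed limits (rad/s): [2.22, 2.22, 2.79, 3.14, 3.14, 3.14].

### API

Orientations are given as [roll, pitch, yaw] about the fixed x, y, z axes, in that order (R = Rz(yaw) Ry(pitch) Rx(roll)).
In Python, from cell import env gives the robot as it stands.
- The arm moves only by the tool step_arm, never from a script. Its argument "rows" is a list of rows, each a list of 6 numbers: the shift along the tool's x, y, z in mm, then the turn, a rotation vector about the tool's x, y, z in rad. In form: [[x, y, z, wx, wy, wz], ...]. A call has 1 to 8 rows; each row shifts and turns the pose as measured when the row begins, along the tool's axes as they then stand; what a row does not reach is not made up. A row lasts 1/8 s, in which the tool goes at most 62.5 mm and 10.7 degrees, less where a joint would pass 70% of its speed; a pose out of reach is approached as far as the arm can. A call is refused whole if a number of a shift passes 62.5 or a number of a turn 0.188, either way. A call with a gripper value outside its range is refused whole. "grip" is the finger opening in mm, from 0 to 95.1, set as the call begins (left out, the last holds). The fingers move at their own pace and stop on an object; the grip force is fixed at half the most. Time passes only in rows, so rows that do not move let the fingers close. It gives the time, the measured TCP pose, the force and the opening at its end, in the units of the state.
- env.state(): the state, without advancing time (a new reading comes with each control period).
- env.read_camera(name): name is "side" or "top"; returns the picture (420x560x3 uint8, red, green, blue); there is no depth.
- env.get_calibration(name): a dict with "fx", "fy", "cx", "cy" (pixels), "D" ([k1, k2, p1, p2, k3] as OpenCV has them; the pictures are not rectified), "pose" (4x4, takes a point from camera to world coordinates). Camera axes: x right, y down, z forward; pixel columns grow to the right and rows downward; lengths in mm; the calibration is good to about 2 mm. A picture is of the moment at which its call begins. get_calibration takes no time and is no camera call.
- env.job_done(): hands the job in, once; it reports no verdict.
The state is a dict: "t": time; "joints": joint angles; "qvel": joint speeds; "tau": joint torques, N m; "eef_pos": TCP position; "tcp_rot": TCP orientation; "ft_force": force on the tool from outside, world axes, zero at the start; "moment": the same for the moment, N m; "opening": opening from 0.0 (shut) to 1.0 (fully open).
Only numpy, scipy, OpenCV 4.12 (cv2) and the standard library are available. Lean on these libraries where they do the work, as an engineer would, in place of code of your own. Each camera call takes 0.05 s, during which the arm holds its last target.

### The job

Using the wooden pusher and not the gripper itself, sweep the three loose rock samples off the table into the collecting pan while it sits in its bracket, then stand the pusher back down on the table clear of the pan. Then draw the loaded pan up out of its bracket by its black grip, tip it back so that its open mouth points about 45 degrees upwards with all three rocks still in it, and finish while still holding it there, its lowest edge at least 10 cm above the table. Leave the other things on the table where they are.

Things in the scene. Friction and masses are not known exactly. Their poses are not given: they have to be found in the camera images.
- pan_grip (a point): Centre of the collecting pan's grip: a black upright rib 16 mm thick (y), 42 mm long (x), 44 mm high, on the middle of the back wall; 66 mm above the pan's underside (rib top 86 mm). Grasp it from above across y. x points to the pan's open mouth, z up when level. The loaded pan weighs about 0.35 kg, centre of mass about 40 mm from the grip towards the mouth: grip firmly.
- pan_floor (a point): Middle of the inner floor of the bare aluminium pan, 3 mm above its underside; axes as the grip, x to the open mouth. Walls 4 mm thick: back wall's inner face 60 mm behind this point, 42 mm high; side walls 140 mm apart inside, 33 mm high, ending 60 mm in front. The front is open; a thin lip slopes down from 60 to 77 mm in front, its top 3 to 1 mm above the table.
- pan_back (a point): Bottom edge of the pan's back wall, at its middle: the lowest edge once the mouth is tipped up. Axes as for the grip.
- dock: The pan's bracket: a low white plastic U fixed to the table, 34 mm high, 173 mm wide, around the back half of the pan at 3 to 5 mm from it; the pan stands on the table inside it and comes out straight upwards. Origin on the table under the pan's middle; x to the mouth side.
- pusher_grip (a point): In the wooden pusher's black grip, an upright rib 18 mm thick (x), 60 mm wide (y), 46 mm high on top of its foot; this point is 65 mm above the pusher's underside (rib top 86 mm). Grasp from above across x. The pusher sweeps towards its +x; z up. It stands by itself and weighs about 0.2 kg.
- pusher_foot (a point): Middle of the pusher's underside, straight below the grip point, same axes. Foot: wooden block 30 mm deep (x), 120 mm wide (y), 40 mm high; front face 15 mm ahead of this point. At its ends two cheeks, 8 mm thick, 34 mm high, reach to 34 mm ahead (104 mm clear between them). It fits between the pan's side walls, over the pan's floor.
- stone_a_mid (a point): Grey rock sample, faceted, about 30 mm across and 22 mm high, 25 g: its centre, half-way up. The rocks lie on the table in front of the pan's mouth, some 10 to 20 cm from the pan's middle and within 4 cm of the pan's centre line.
- stone_b_mid (a point): Grey rock sample, faceted, about 32 mm across and 20 mm high, 25 g: its centre, half-way up. The rocks lie on the table in front of the pan's mouth, some 10 to 20 cm from the pan's middle and within 4 cm of the pan's centre line.
- stone_c_mid (a point): Grey rock sample, faceted, about 28 mm across and 25 mm high, 25 g: its centre, half-way up. The rocks lie on the table in front of the pan's mouth, some 10 to 20 cm from the pan's middle and within 4 cm of the pan's centre line.
- cup_a: White plastic cup, 62 mm across, 62 mm high, to one side of the sweep (about 16 cm from the pan's centre line): not part of the job. Origin at its underside.
- cup_b: Another such cup, on the other side of the sweep: not part of the job.
- jar: Amber jar, 60 mm across, 90 mm high: not part of the job. Origin at its underside.
- dropper: White bottle, 40 mm across, 85 mm high: not part of the job. Origin at its underside.
- magnet: Steel horseshoe magnet lying flat, about 62 by 54 mm, 12 mm high: not part of the job. Origin at its underside.
- stopper: Black rubber stopper, 32 mm across, 28 mm high: not part of the job. Origin at its underside.
- timer: Grey bench timer, 62 by 62 mm, 20 mm high: not part of the job. Origin at its underside.
There are look-alikes about, which are no part of the job. Leave any red or turquoise look-alike of the part that bears pusher_grip alone.

How it is judged:
By the outcome, as a careful person would: the job done as asked, in the order asked, and still so for the second after the job is handed in, while the arm keeps its last pose, push and grip.
It also fails if it takes over 56 s, if anything falls off the work surface, if the arm or the gripper's body presses on something with over 40 N, if the wrist force passes 120 N, or if a joint passes its speed limit or range.

## Working session

There is one attempt and no reset: what is moved stays moved. The work goes in short steps, Python scripts to look and compute and a tool call to move; the robot and the scene stay as the last step left them, time stands still between calls to the robot, and variables do not carry over. Pictures are saved under pics/ and viewed, and the job is handed in when it is done.

Besides the shell and the picture viewer there is one more tool, called after "Call:" as a command line: name --pt "numbers of a row" for each row, then --argument value for the rest. step_arm: Moves the arm, as the interface text tells. Its arguments: {"type":"object","properties":{"rows":{"type":"array","items":{"type":"array","items":{"type":"number"}}},"grip":{"type":"number"}},"required":["rows"]}

```bash
ls; mkdir -p pics; python3 - <<'E'
from cell import env
import cv2,numpy as np
s=env.state();print(s)
for n in("side","top"):
    im=env.read_camera(n);cv2.imwrite(f"pics/{n}0.png",im[:,:,::-1]);
    c=env.get_calibration(n);print(n,{k:(np.round(v,3).tolist() if not np.isscalar(v) else v) for k,v in c.items()})
E
```

```text
pics
{'t': 0.0, 'joints': array([ 1.23241625e+00,  4.91543475e-01,  1.55944444e+00,  4.00725356e-06,
        1.09172711e+00, -1.05573634e-01]), 'qvel': array([ 0.0002708 , -0.00126217,  0.00182971, -0.00101619, -0.00074935,
        0.00094203]), 'tau': array([ 2.21219663e-03, -6.12657237e+01, -2.58178747e+01,  6.93490938e-02,
        4.82651393e-02, -7.88799434e-05]), 'eef_pos': array([144.08039225, 607.93867499, 239.07345842]), 'tcp_rot': array([ 3.03285247,  1.56967395, -1.91234481]), 'ft_force': array([-0.56156568, -0.20231331,  0.78891225]), 'moment': array([0.000548  , 0.02029497, 0.00988425]), 'opening': 1.0003444789637812}
side {'fx': 491.4983329369001, 'fy': 491.4983329369001, 'cx': 277.1363301991335, 'cy': 212.2680577617048, 'D': [-0.003, 0.0, 0.0, 0.0, 0.0], 'pose': [[0.994, -0.033, 0.104, 291.321], [-0.107, -0.498, 0.861, -1240.246], [0.023, -0.867, -0.499, 773.067], [0.0, 0.0, 0.0, 1.0]]}
top {'fx': 394.2874153698194, 'fy': 394.2874153698194, 'cx': 282.0364381370231, 'cy': 211.3850862449494, 'D': [-0.009, 0.0, 0.0, 0.0, 0.0], 'pose': [[-0.013, -0.98, 0.201, 189.281], [-1.0, 0.013, -0.001, -12.633], [-0.002, -0.201, -0.98, 1369.865], [0.0, 0.0, 0.0, 1.0]]}
```

View pics/side0.png

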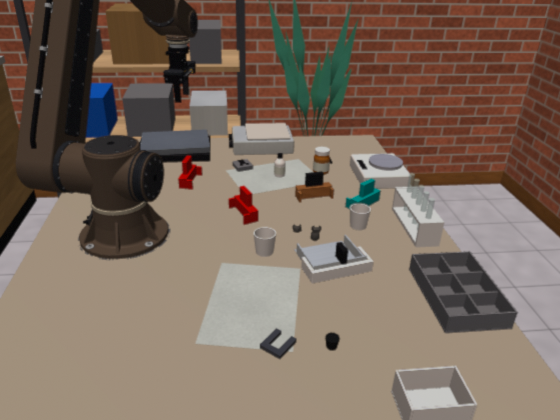

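View pics/top0.png

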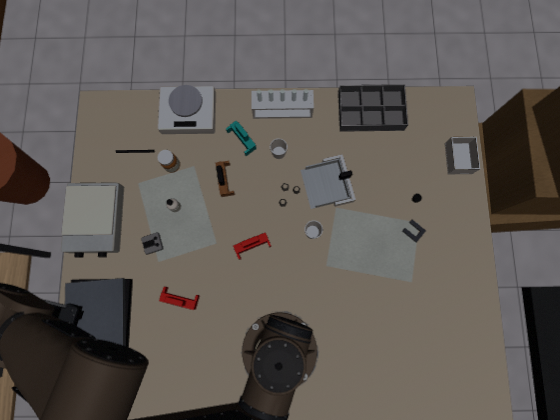

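Candidates for the pusher, as top-view pixels: the wooden one with a black grip at (223,178), red ones at (252,244) and (180,299), and a turquoise one at (241,137). The description says wood, so I choose (223,178), which is (314,188) in the side view. I'll check it in a close crop.

```bash
cat > h.py <<'E'
import cv2,numpy as np
from cell import env
def cal(n):
    c=env.get_calibration(n);K=np.array([[c['fx'],0,c['cx']],[0,c['fy'],c['cy']],[0,0,1.]]);return K,np.array(c['D'],float),np.array(c['pose'])
def ray(n,px):
    K,D,P=cal(n);u=cv2.undistortPoints(np.array([[px]],float),K,D)[0,0]
    return P[:3,3],P[:3,:3]@np.array([u[0],u[1],1])
def onz(n,px,z):
    o,d=ray(n,px);return o+d*(z-o[2])/d[2]
def tri(p1,p2):
    o1,d1=ray('top',p1);o2,d2=ray('side',p2)
    A=np.stack([d1,-d2],1);s=np.linalg.lstsq(A,o2-o1,rcond=None)[0]
    a,b=o1+s[0]*d1,o2+s[1]*d2;return (a+b)/2,np.linalg.norm(a-b)
def proj(n,X):
    K,D,P=cal(n);R=P[:3,:3].T;t=-R@P[:3,3]
    return cv2.projectPoints(np.array(X,float).reshape(-1,1,3),cv2.Rodrigues(R)[0],t,K,D)[0][:,0]
def crop(im,x0,y0,x1,y1,f,name):
    c=cv2.resize(im[y0:y1,x0:x1],None,fx=f,fy=f,interpolation=cv2.INTER_CUBIC);cv2.imwrite(name,c)
E
python3 - <<'E'
from h import *
t=cv2.imread('pics/top0.png');s=cv2.imread('pics/side0.png')
crop(t,205,120,365,240,5,'pics/tc0.png')
crop(s,280,160,400,290,4.5,'pics/sc0.png')
E
```

```text
(no output)
```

View pics/tc0.png

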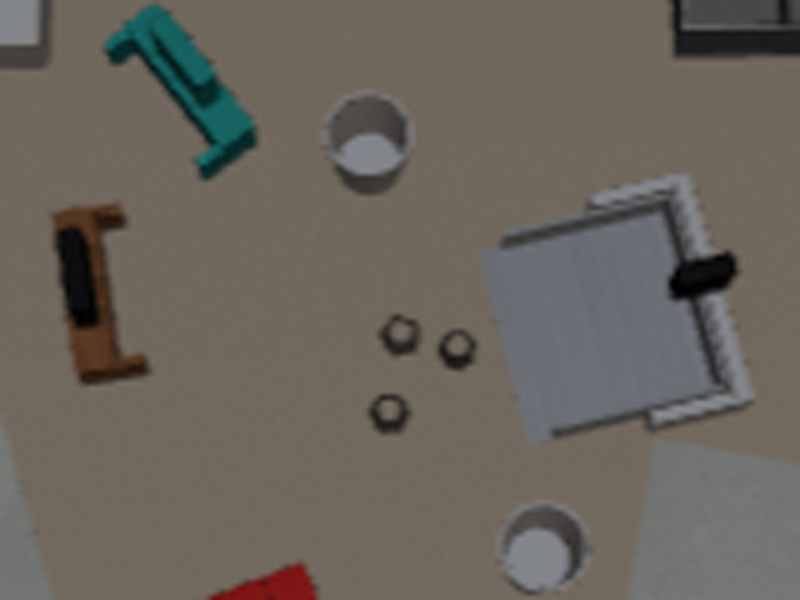

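View pics/sc0.png

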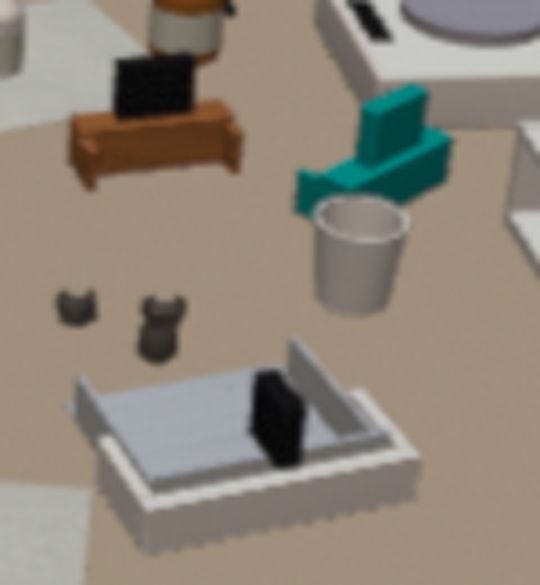

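Both crops confirm it. The wooden pusher is at top (221,177), with its cheeks facing the stones and the pan. The stones are at top (285,187), (296,190) and (283,202), the pan's lip corners at (301,170) and (310,208), and the pan grip at (345,175). Next I'll measure these.

```bash
python3 - <<'E'
from h import *
np.set_printoptions(precision=1,suppress=True)
t=cv2.imread('pics/top0.png');s=cv2.imread('pics/side0.png')
c=lambda u,v:(205+u/5-.4,120+v/5-.4)
sc=lambda u,v:(280+u/4.5-.4,160+v/4.5-.4)
for nm,p,z in [('back c1',c(53,212),40),('back c2',c(82,381),40),('cheek tip1',c(124,207),34),('cheek tip2',c(145,360),34),
 ('lip1',c(481,250),1),('lip2',c(529,441),1),('dock bk1',c(686,175),34),('dock bk2',c(750,398),34),
 ('sa',c(402,334),12),('sb',c(458,348),12),('sc',c(390,412),12),('cupA',c(368,135),62),('cupB',c(543,545),62)]:
    print(nm,onz('top',p,z))
def blob(im,box,thr=45):
    x0,y0,x1,y1=box;m=(im[y0:y1,x0:x1].max(2)<thr).astype(np.uint8)
    n,l,st,ce=cv2.connectedComponentsWithStats(m);k=1+np.argmax(st[1:,4])
    ys,xs=np.where(l==k);pts=np.stack([xs+x0,ys+y0],1).astype(np.float32)
    return cv2.minAreaRect(pts),ce[k]+[x0,y0],st[k]
for nm,b1,b2 in [('pgrip',(210,155,232,195),(300,168,330,188)),('pangrip',(335,165,356,185),(333,240,352,266))]:
    r1,c1,s1=blob(t,b1);r2,c2,s2=blob(s,b2)
    print(nm,r1,s1,r2,s2,'tri',tri(c1,c2),'z86',onz('top',r1[0],80))
    print(' box top z86',[onz('top',p,86) for p in cv2.boxPoints(r1)])
# side checks
print('side stones',[onz('side',sc(*p),z) for p,z in [((76,307),11),((158,342),11),((163,310),14)]])
print('side rib pusher tops',[onz('side',sc(*p),86) for p in [(115,60),(193,55)]])
print('side pan rib tops',[onz('side',sc(*p),86) for p in [(253,374),(277,370),(303,402),(277,408)]])
E
```

```text
back c1 [643.1 220.1  40. ]
back c2 [519.8 197.3  40. ]
cheek tip1 [648.2 170.7  34. ]
cheek tip2 [535.8 154.5  34. ]
lip1 [623.2 -83.9   1. ]
lip2 [ 481.3 -114.8    1. ]
dock bk1 [ 666.6 -229.6   34. ]
dock bk2 [ 502.8 -267.    34. ]
sa [558.1 -25.7  12. ]
sb [547.3 -65.4  12. ]
sc [501.2 -16.4  12. ]
cupA [689.1  -3.5  62. ]
cupB [ 396.8 -117.7   62. ]
pgrip ((219.93243408203125, 175.0946044921875), (20.2210750579834, 6.082762718200684), 80.53767395019531) [  6  10   9  21 115] ((314.0, 178.5), (13.0, 16.0), 90.0) [  6   4  17  14 213] tri (array([586.2, 198. ,  63.9]), np.float64(2.164487734858826)) z86 [582.5 195.9  80. ]
 box top z86 [array([614.5, 211.5,  86. ]), array([617.7, 191.1,  86. ]), array([547.2, 178.6,  86. ]), array([544. , 198.8,  86. ])]
pangrip ((345.0, 175.0), (8.0, 12.0), 90.0) [ 4  6 13  9 88] ((341.0, 253.0), (20.0, 10.0), 90.0) [  3   3  11  21 172] tri (array([ 581.8, -231.8,   63.1]), np.float64(1.331275120085284)) z86 [ 577.  -229.8   80. ]
 box top z86 [array([ 589.6, -209.1,   86. ]), array([ 589. , -249.8,   86. ]), array([ 560.9, -248.5,   86. ]), array([ 561.4, -207.9,   86. ])]
side stones [array([498.2, -20.1,  11. ]), array([544.7, -66.1,  11. ]), array([553.7, -32.6,  14. ])]
side rib pusher tops [array([554.4, 196. ,  86. ]), array([612.9, 201.1,  86. ])]
side pan rib tops [array([ 567.8, -218.6,   86. ]), array([ 582.3, -215.6,   86. ]), array([ 589.7, -248.4,   86. ]), array([ 573.9, -253.1,   86. ])]
```

Measurements in the pan frame: the pan's mouth points along (-0.218, 0.976) and its floor middle is at about (569,-174.5). The grip at about (581,-233) is 59 mm behind that, which is close to what the sizes require. The stones are 111 to 169 mm in front and within 32 mm of the centre line, which fits the description. The pusher grip is at about (585,197), facing (0.165,-0.986).

```bash
cat >> h.py <<'E'
from scipy.spatial.transform import Rotation as Ro
def rot(): return Ro.from_euler('xyz',env.state()['tcp_rot']).as_matrix()
def Rdown(zx,zy):
    z=np.array([zx,zy,0.]);z/=np.linalg.norm(z);x=np.array([0,0,-1.]);return np.stack([x,np.cross(z,x),z],1)
def plan(pos,R=None):
    s=env.state();R0=rot();
    if R is None:R=R0
    rv=Ro.from_matrix(R0.T@R).as_rotvec()
    d=np.array(pos)-s['eef_pos']
    np.set_printoptions(precision=3,suppress=True)
    print('t',s['t'],'pos',s['eef_pos'],'q',s['joints'],'F',s['ft_force'],'open',s['opening']*95.1)
    print('rotvec tool',rv,'| shift before turn',R0.T@d,'| shift after turn',R.T@d)
    return rv
E
python3 - <<'E'
from h import *
print(rot())
for s in (1,-1): plan([585,197,150],Rdown(.165*s,-.986*s))
for s in (1,-1): plan([585,197,150],Rdown(.976*s,.218*s))
E
```

```text
[[-3.29247661e-04 -9.73012596e-01  2.30751772e-01]
 [-9.34378020e-04  2.30751983e-01  9.73012153e-01]
 [-9.99999509e-01  1.04752591e-04 -9.85136133e-04]]
t 0.1 pos [144.109 607.956 239.144] q [ 1.232  0.491  1.559  0.     1.092 -0.106] F [-0.743 -0.513 -0.7  ] open 95.28723152626175
rotvec tool [ 2.743 -0.     0.001] | shift before turn [  89.383 -523.831 -298.041] | shift after turn [ 89.144 367.017 478.089]
t 0.1 pos [144.109 607.956 239.144] q [ 1.232  0.491  1.559  0.     1.092 -0.106] F [-0.743 -0.513 -0.7  ] open 95.28723152626175
rotvec tool [-0.399 -0.001 -0.   ] | shift before turn [  89.383 -523.831 -298.041] | shift after turn [  89.144 -367.017 -478.089]
t 0.1 pos [144.109 607.956 239.144] q [ 1.232  0.491  1.559  0.     1.092 -0.106] F [-0.743 -0.513 -0.7  ] open 95.28723152626175
rotvec tool [ 1.118 -0.001  0.   ] | shift before turn [  89.383 -523.831 -298.041] | shift after turn [  89.144 -497.183  340.704]
t 0.1 pos [144.109 607.956 239.144] q [ 1.232  0.491  1.559  0.     1.092 -0.106] F [-0.743 -0.513 -0.7  ] open 95.28723152626175
rotvec tool [-2.023 -0.001 -0.001] | shift before turn [  89.383 -523.831 -298.041] | shift after turn [  89.144  497.183 -340.704]
```

Call:
step_arm --pt "0 0 0 -0.133 0 0" --pt "0 0 0 -0.133 0 0" --pt "0 0 0 -0.133 0 0" --pt "0 -36 -47 0 0 0" --pt "0 -36 -47 0 0 0" --pt "0 -36 -47 0 0 0" --pt "0 -36 -47 0 0 0" --pt "0 -36 -47 0 0 0"

```text
t: 1.1
eef_pos: [366.2, 405.0, 236.6]
tcp_rot: [2.484, 1.566, -2.042]
ft_force: [0.9, -0.2, 0.2]
opening: 1.005
```

Call:
step_arm --pt "0 -36 -47 0 0 0" --pt "0 -36 -47 0 0 0" --pt "0 -36 -47 0 0 0" --pt "0 -36 -47 0 0 0" --pt "0 0 0 0 0 0"

```text
t: 1.72
eef_pos: [549.8, 237.9, 235.6]
tcp_rot: [2.345, 1.564, -2.185]
ft_force: [-0.1, -0.0, -0.9]
opening: 1.001
```

```bash
python3 - <<'E'
from h import *
plan([585,197,130],Rdown(-.165,.986))
E
```

```text
t 1.725 pos [549.79  237.889 235.573] q [ 0.3    0.46   1.626 -0.005  1.06  -1.451] F [-0.146 -0.004 -0.868] open 95.1888049603715
rotvec tool [ 0.017 -0.005 -0.005] | shift before turn [105.656 -27.697 -46.12 ] | shift after turn [105.573 -27.979 -46.14 ]
```

Call:
step_arm --pt "0 -14 -23 0.017 -0.005 -0.005" --pt "0 -14 -23 0 0 0" --pt "35 0 0 0 0 0" --pt "35 0 0 0 0 0" --pt "0 0 0 0 0 0"

```text
t: 2.35
eef_pos: [583.7, 198.6, 163.4]
tcp_rot: [0.978, 1.569, 2.715]
ft_force: [-0.4, -0.1, 0.4]
opening: 1.0
```

```bash
python3 - <<'E'
from h import *
t=env.read_camera('top')[:,:,::-1];s=env.read_camera('side')[:,:,::-1]
crop(t,180,120,280,220,5,'pics/t1.png');crop(s,270,110,370,210,5,'pics/s1.png')
cv2.imwrite('pics/b1.png',np.hstack([cv2.resize(cv2.imread('pics/t1.png'),(400,400)),cv2.resize(cv2.imread('pics/s1.png'),(400,400))]))
plan([585,197,72],Rdown(-.165,.986))
E
```

```text
t 2.45 pos [585.046 198.847 166.097] q [ 0.22   0.559  1.657  0.002  0.923 -1.518] F [ 0.442 -0.616  0.691] open 95.23818672150865
rotvec tool [0.    0.002 0.003] | shift before turn [94.092  0.614 -1.956] | shift after turn [94.097  0.351 -1.814]
```

View pics/b1.png

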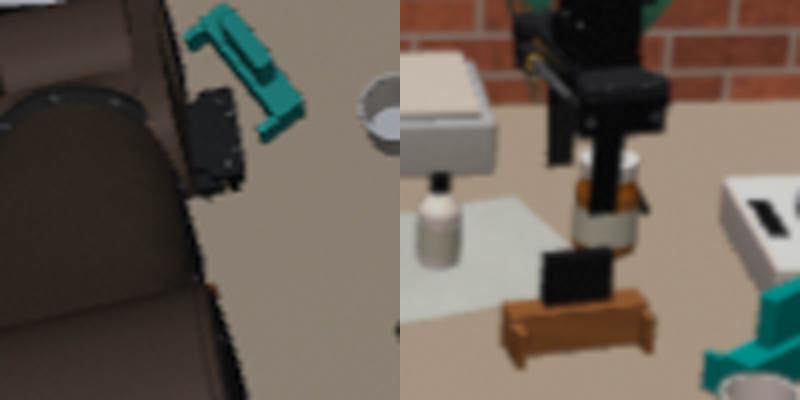

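The jaws are above the black grip (side crop finger at about (605,190), grip at (577,275)). The jar is well behind them. Descending.

Call:
step_arm --pt "35 0 -1 0 0.002 0.003" --pt "35 0 -1 0 0 0" --pt "20 0 0 0 0 0" --pt "4 0 0 0 0 0" --pt "0 0 0 0 0 0"

```text
t: 3.08
eef_pos: [589.1, 199.8, 78.9]
tcp_rot: [-1.549, 1.558, 0.19]
ft_force: [0.2, -0.6, 0.5]
opening: 0.999
```

```bash
python3 - <<'E'
from h import *
s=env.read_camera('side')[:,:,::-1]
crop(s,270,110,370,210,5,'pics/s2.png')
plan([585,197,72],Rdown(-.165,.986))
E
```

```text
t 3.125 pos [589.179 199.736  79.122] q [ 0.221  0.673  1.716 -0.001  0.739 -1.518] F [ 0.271 -0.24   0.354] open 95.38160313554863
rotvec tool [0.003 0.    0.013] | shift before turn [ 7.06   4.673 -1.999] | shift after turn [ 7.122  4.573 -2.008]
```

View pics/s2.png

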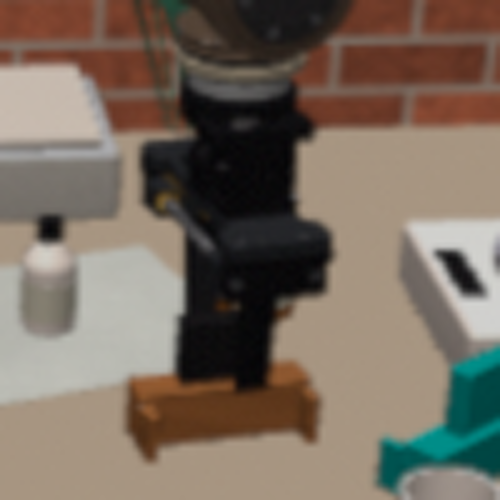

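```bash
python3 - <<'E'
from h import *
for X in [(585,197,86),(589,200,60),(597,150,54),(581,247,54)]:
    p=proj('side',X)[0];print(X,p,(p-[270,110])*5)
E
```

```text
(585, 197, 86) [314.34759599 172.56568828] [221.73797993 312.82844141]
(589, 200, 60) [314.90450173 179.27366728] [224.52250864 346.3683364 ]
(597, 150, 54) [319.91725796 187.69731525] [249.58628981 388.48657626]
(581, 247, 54) [310.07317043 174.83319478] [200.36585214 324.16597391]
```

The front finger shows at crop x≈252 and its predicted position is 250, so the jaws are centred on the grip. I'll make the small correction and then close.

Call:
step_arm --pt "3 5 -1 0 0 0.013" --pt "4 0 0 0 0 0" --pt "0 0 0 0 0 0"

```text
t: 3.5
eef_pos: [584.8, 198.1, 73.7]
tcp_rot: [-1.364, 1.568, 0.375]
ft_force: [0.4, -0.4, -0.4]
opening: 0.998
```

Call:
step_arm --grip 0 --pt "0 0 0 0 0 0" --pt "0 0 0 0 0 0" --pt "0 0 0 0 0 0" --pt "0 0 0 0 0 0" --pt "0 0 0 0 0 0" --pt "0 0 0 0 0 0"

```text
t: 4.25
eef_pos: [584.9, 198.0, 73.8]
tcp_rot: [-1.384, 1.568, 0.355]
ft_force: [0.4, 0.0, -0.3]
opening: 0.428
```

```bash
python3 - <<'E'
from h import *
plan([516.8,59.7,80],Rdown(-.218,.976))
E
```

```text
t 4.25 pos [584.895 198.019  73.821] q [ 0.219  0.679  1.724  0.001  0.737 -1.52 ] F [ 0.351  0.021 -0.287] open 40.734739437237344
rotvec tool [-0.051  0.     0.002] | shift before turn [  -6.46    90.292 -124.952] | shift after turn [  -6.179   96.61  -120.149]
```

Call:
step_arm --pt "0 0 0 0 0 0" --pt "0 0 0 0 0 0" --pt "0 0 0 0 0 0" --pt "0 0 0 0 0 0" --pt "0 0 0 0 0 0"

```text
t: 4.88
eef_pos: [584.8, 198.0, 73.7]
tcp_rot: [-1.367, 1.569, 0.372]
ft_force: [-1.0, 0.5, 0.1]
opening: 0.189
```

```bash
python3 - <<'E'
from h import *
plan([516.8,59.7,80],Rdown(-.218,.976))
E
```

```text
t 4.875 pos [584.772 198.026  73.667] q [ 0.219  0.679  1.724  0.     0.737 -1.52 ] F [-0.957  0.459  0.059] open 17.951040392132814
rotvec tool [-0.051  0.     0.002] | shift before turn [  -6.584   90.186 -124.971] | shift after turn [  -6.333   96.491 -120.182]
```

Gripped, with an opening of 18 mm, which is the rib's thickness. TCP z is 73.7 with the foot on the table. I'll lift and carry it to a starting point behind the stones.

Call:
step_arm --pt "-30 0 0 0 0 0" --pt "0 0 0 -0.05 0 0" --pt "0 32 -40 0 0 0" --pt "0 32 -40 0 0 0" --pt "0 32 -40 0 0 0" --pt "0 0 0 0 0 0"

```text
t: 5.62
eef_pos: [514.7, 56.8, 103.4]
tcp_rot: [-1.098, 1.57, 0.694]
ft_force: [0.9, 0.3, -2.6]
opening: 0.188
```

```bash
python3 - <<'E'
from h import *
plan([513,59,79],Rdown(-.218,.976))
t=env.read_camera('top')[:,:,::-1];s=env.read_camera('side')[:,:,::-1]
crop(t,230,140,350,230,3.3,'pics/t3.png');crop(s,260,150,380,285,4,'pics/s3.png')
a=cv2.imread('pics/t3.png');b=cv2.imread('pics/s3.png')
cv2.imwrite('pics/b3.png',np.hstack([cv2.resize(t[135:235,225:350],(400,320)),cv2.resize(s[150:285,270:380],(400,490))[:320] if 0 else cv2.resize(s[150:285,255:390],(320,320))]))
E
```

```text
t 5.625 pos [514.702  56.797 103.397] q [-0.018  0.531  1.956  0.001  0.654 -1.812] F [ 0.882  0.325 -2.611] open 17.840816058319223
rotvec tool [0.002 0.001 0.001] | shift before turn [24.398  1.201  2.511] | shift after turn [24.397  1.181  2.521]
```

View pics/b3.png

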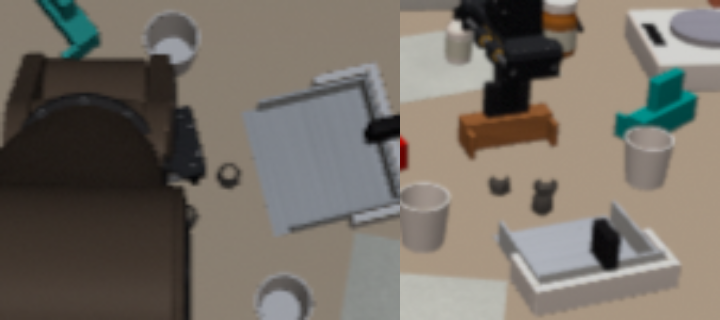

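The pusher (side crop (508,130)) is behind all three rocks (side crop (499,184), (542,190), (542,204)). I'll lower it to 5 mm clearance and check the plan for the sweep.

Call:
step_arm --pt "12 1 2 0.002 0 0" --pt "12 0 0 0 0 0" --pt "0 0 0 0 0 0"

```text
t: 6.1
eef_pos: [515.6, 62.7, 77.1]
tcp_rot: [-1.405, 1.568, 0.39]
ft_force: [1.2, 0.2, -1.7]
opening: 0.189
```

```bash
python3 - <<'E'
from h import *
fl=np.array([569.1,-174.5]);f=np.array([-.218,.976]);l=np.array([.976,.218])
for F,L in ((110,-4),(90,-1),(15,0)):
    p=fl+F*f+L*l;plan([*p,79],Rdown(-.218,.976))
s=env.read_camera('side')[:,:,::-1];crop(s,260,150,390,285,4,'pics/s4.png')
E
```

```text
t 6.1 pos [515.578  62.696  77.123] q [-0.007  0.577  1.97   0.002  0.592 -1.803] F [ 1.211  0.219 -1.738] open 17.93608798496859
rotvec tool [0.005 0.    0.003] | shift before turn [  -1.951    4.069 -133.135] | shift after turn [  -1.877    3.472 -133.153]
t 6.1 pos [515.578  62.696  77.123] q [-0.007  0.577  1.97   0.002  0.592 -1.803] F [ 1.211  0.219 -1.738] open 17.93608798496859
rotvec tool [0.005 0.    0.003] | shift before turn [  -1.952    1.16  -153.15 ] | shift after turn [  -1.877    0.471 -153.154]
t 6.1 pos [515.578  62.696  77.123] q [-0.007  0.577  1.97   0.002  0.592 -1.803] F [ 1.211  0.219 -1.738] open 17.93608798496859
rotvec tool [0.005 0.    0.003] | shift before turn [  -1.985    0.499 -228.157] | shift after turn [  -1.877   -0.529 -228.158]
```

View pics/s4.png

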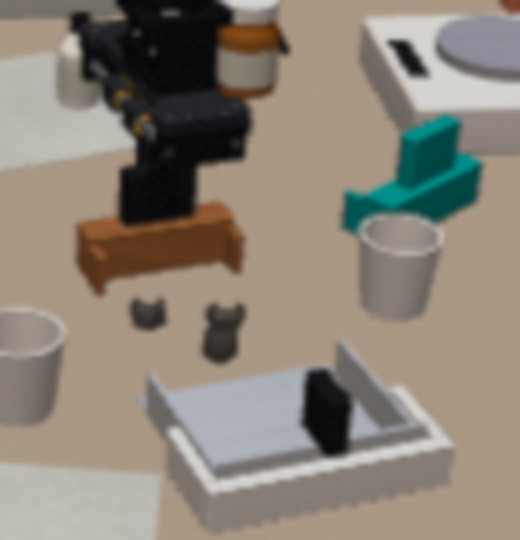

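Call:
step_arm --pt "-2 3.5 -5 0.004 0 0.003" --pt "0 0 -12 0 0 0" --pt "0 0 -12 0 0 0" --pt "0 0 -12 0 0 0" --pt "0 0 -12 0 0 0" --pt "0 0 -12 0 0 0" --pt "0 0 -12 0 0 0" --pt "0 0 0 0 0 0"

```text
t: 7.15
eef_pos: [530.7, -19.6, 80.3]
tcp_rot: [-1.686, 1.569, 0.104]
ft_force: [0.0, -0.0, -1.9]
opening: 0.191
```

```bash
cat >> h.py <<'E'
fl=np.array([569.1,-174.5]);f=np.array([-.218,.976]);l=np.array([.976,.218])
def pf():
    d=env.state()['eef_pos'][:2]-fl;print('pan frame F,L',d@f,d@l)
E
python3 - <<'E'
from h import *
pf();p=fl+15*f
plan([*p,79],Rdown(-.218,.976))
s=env.read_camera('side')[:,:,::-1];crop(s,260,150,390,285,4,'pics/s5.png')
t=env.read_camera('top')[:,:,::-1];crop(t,250,140,370,230,5,'pics/t5.png')
E
```

```text
pan frame F,L 159.5775207859423 -3.660329804505487
t 7.15 pos [530.743 -19.566  80.302] q [-0.161  0.583  1.939  0.001  0.619 -1.952] F [ 0.04  -0.039 -1.94 ] open 18.137191001725785
rotvec tool [-0.001 -0.     0.002] | shift before turn [   1.335   -3.773 -144.566] | shift after turn [   1.302   -3.66  -144.569]
```

View pics/s5.png

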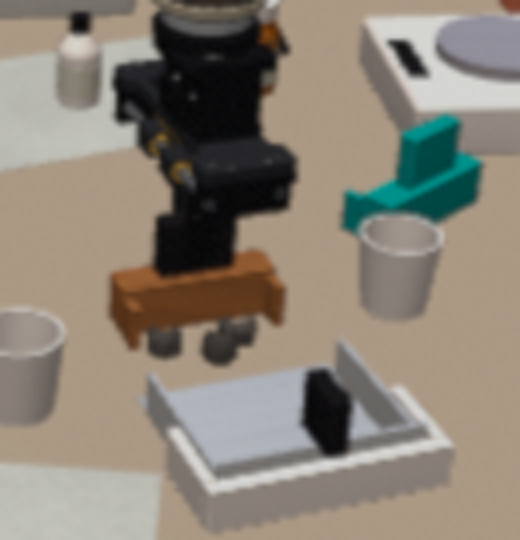

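All three rocks are between the cheeks (side crop (165,340), (220,347), (240,330)). I'll keep sweeping and centre the pusher on the pan's axis.

Call:
step_arm --pt "1 -1 -12 0 0 0" --pt "0 -1 -12 0 0 0" --pt "0 -1 -12 0 0 0" --pt "0 -1 -12 0 0 0" --pt "0 0 -12 0 0 0" --pt "0 0 0 0 0 0"

```text
t: 8.0
eef_pos: [545.0, -74.2, 79.8]
tcp_rot: [0.446, 1.557, 2.233]
ft_force: [-2.4, 11.1, 3.3]
opening: 0.237
```

```bash
python3 - <<'E'
from h import *
pf();p=fl+15*f
plan([*p,79],Rdown(-.218,.976))
s=env.read_camera('side')[:,:,::-1];crop(s,260,150,390,285,4,'pics/s6.png')
E
```

```text
pan frame F,L 103.15281108498829 -1.6596346254791783
t 8.0 pos [544.995 -74.195  79.819] q [-0.259  0.604  1.885  0.014  0.663 -2.057] F [-2.381 11.072  3.267] open 22.52688524573158
rotvec tool [-0.004  0.013 -0.006] | shift before turn [ -0.298  -2.008 -88.143] | shift after turn [  0.819  -1.66  -88.147]
```

View pics/s6.png

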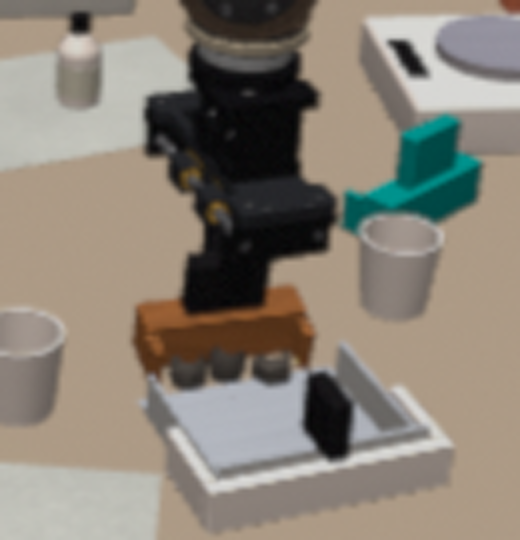

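The force is 11 N and the opening 22.5 mm, so something has jammed and the pusher has tilted in the jaws. I'll look closer before pushing on.

```bash
python3 - <<'E'
from h import *
s=env.read_camera('side')[:,:,::-1];s=cv2.convertScaleAbs(s,alpha=1.6);crop(s,288,215,368,275,8,'pics/s7.png')
t=env.read_camera('top')[:,:,::-1];t=cv2.convertScaleAbs(t,alpha=1.8);crop(t,265,145,365,220,7,'pics/t7.png')
E
```

```text
(no output)
```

View pics/s7.png

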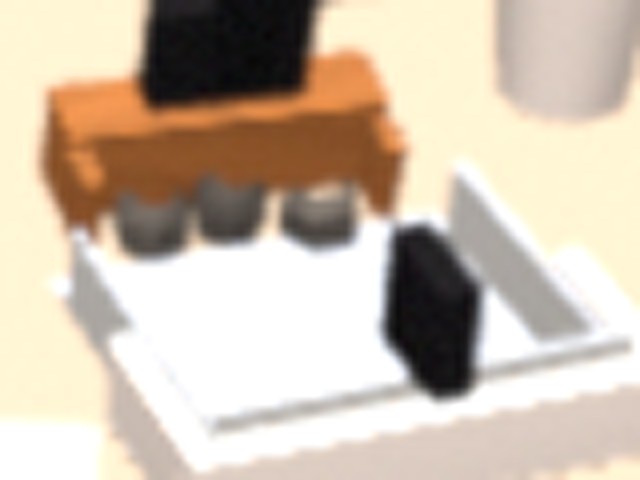

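View pics/t7.png

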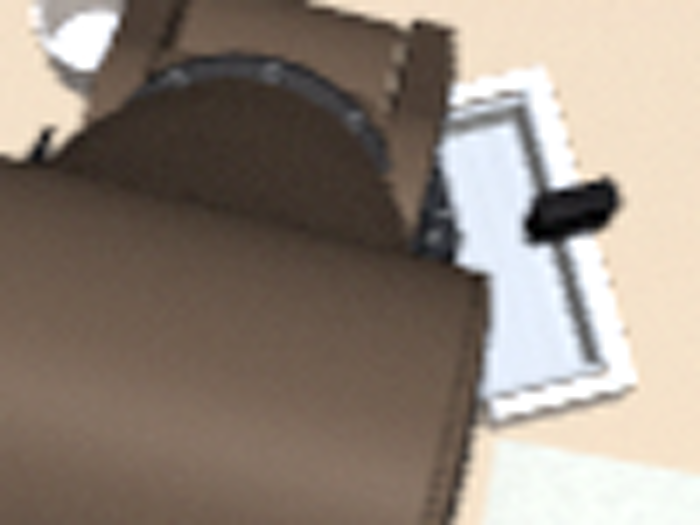

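```bash
python3 - <<'E'
from h import *
def P(a,z,n): 
    X=onz('side',(288+a[0]/8-.45,215+a[1]/8-.45),z);d=X[:2]-fl;print(n,X,'F,L',d@f,d@l)
P((72,232),36,'L wall front top');P((458,162),36,'R wall front top')
P((62,288),1,'L lip');P((215,425),45,'L back in');P((600,342),45,'R back');P((112,335),34,'dock L front');P((205,468),34,'dock L back'); P((440,390),45,'rib lower back')
for z in (0,6): P((85,228),z,'cheek L bottom front');P((380,212),z,'cheek R bottom front')
P((100,188),40,'cheek L top front');P((405,150),40,'cheek R top front')
for q,z in (((152,255),3),((215,240),3),((318,245),3)): P(q,z,'rock bottom')
q=[(F,L) for F in(69,) for L in (-61.7,58.3)]
E
```

```text
L wall front top [ 480.11769474 -140.59490852   36.        ] F,L 52.48951183188656 -79.45541999437073
R wall front top [ 621.61836787 -106.48719133   36.        ] F,L 54.93149706318634 66.08471933403595
L lip [ 480.63920543 -122.97012691    1.        ] F,L 69.5776093521153 -75.10422317050322
L back in [ 507.00043437 -264.92332192   45.        ] F,L -74.71545689131699 -80.32146023094619
R back [ 639.11643115 -229.95664288   45.        ] F,L -69.38926544485389 56.24648865798165
dock L front [ 485.10397395 -198.83667468   34.        ] F,L -5.441460809038343 -87.28551650940653
dock L back [ 503.26141175 -272.15153372   34.        ] F,L -80.95508466971452 -85.54649648673552
rib lower back [ 581.44942113 -251.97722398   45.        ] F,L -78.30994441201189 -4.836999800511613
cheek L bottom front [494.33483973 -84.66905115   0.        ] F,L 103.97381101350247 -53.38764957765749
cheek R bottom front [601.97743858 -82.04066191   0.        ] F,L 83.07303236905294 52.24451576236545
cheek L bottom front [492.75918647 -93.6378258    6.        ] F,L 95.5637793666857 -56.88068002652112
cheek R bottom front [599.56633954 -91.02983625   6.        ] F,L 74.8252177962287 47.93164309267105
cheek L top front [ 492.5676762  -120.19931882   40.        ] F,L 69.68151142519318 -62.857999531643166
cheek R top front [ 602.96454819 -103.62375257   40.        ] F,L 61.79274598814507 48.50282097205115
rock bottom [ 514.6166144  -107.87484776    3.        ] F,L 76.90352665079229 -38.651501153946136
rock bottom [ 538.4289871  -100.09927735    3.        ] F,L 79.30138611733364 -13.715551055480425
rock bottom [ 574.3345289  -105.89809529    3.        ] F,L 65.81433169567195 20.064115433207572
```

In the side view the pusher and pan share the same lateral bias, so the cheeks line up between the walls. The jam is at the lip edge, either a rock or a cheek tip. I'll back off a little so the pads realign, then check.

Call:
step_arm --pt "0 0 8 0 0 0" --pt "0 0 8 -0.004 0.013 -0.006" --pt "0 0 0 0 0 0" --pt "0 0 0 0 0 0"

```text
t: 8.65
eef_pos: [541.4, -58.6, 79.9]
tcp_rot: [2.393, 1.57, -2.1]
ft_force: [0.5, 0.3, -2.2]
opening: 0.185
```

```bash
python3 - <<'E'
from h import *
pf();p=fl+15*f
plan([*p,79],Rdown(-.218,.976))
s=env.read_camera('side')[:,:,::-1];s=cv2.convertScaleAbs(s,alpha=1.4);crop(s,288,205,368,265,8,'pics/s8.png')
E
```

```text
pan frame F,L 119.15786177917059 -1.7853423260666084
t 8.65 pos [541.384 -58.603  79.931] q [-0.229  0.597  1.905 -0.001  0.64  -2.019] F [ 0.507  0.33  -2.192] open 17.612335967096826
rotvec tool [-0. -0. -0.] | shift before turn [   0.97    -1.792 -104.151] | shift after turn [   0.931   -1.785 -104.151]
```

View pics/s8.png

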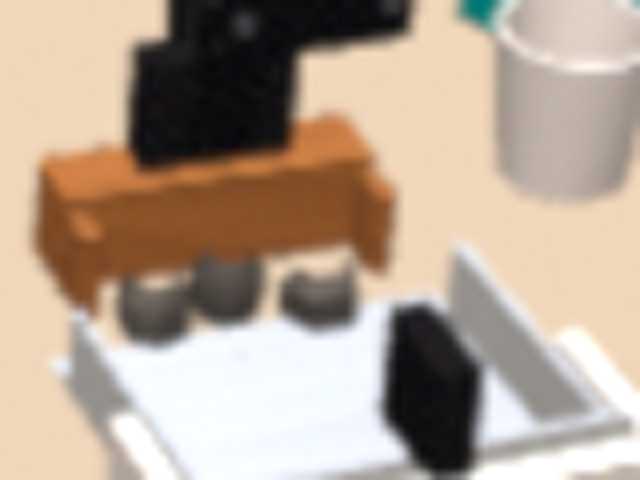

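The pads have realigned (17.6 mm) and the load is gone. Two rocks sit against the lip edge at crop (155,335) and (225,318), and the third is at (320,322). I'll raise the pusher about 3 mm and push on more slowly.

Call:
step_arm --pt "-3 0 -5 0 0 0" --pt "0 0 -5 0 0 0" --pt "0 0 -4 0 0 0" --pt "0 0 -4 0 0 0"

```text
t: 9.2
eef_pos: [544.3, -75.5, 83.6]
tcp_rot: [0.588, 1.566, 2.377]
ft_force: [0.4, -0.8, -2.1]
opening: 0.185
```

Call:
step_arm --pt "0 0 -4 0 0 0" --pt "0 0 -4 0 0 0"

```text
t: 9.45
eef_pos: [546.4, -84.5, 83.6]
tcp_rot: [0.572, 1.566, 2.36]
ft_force: [0.2, 1.0, -1.0]
opening: 0.188
```

```bash
python3 - <<'E'
from h import *
pf();p=fl+15*f
plan([*p,83],Rdown(-.218,.976))
s=env.read_camera('side')[:,:,::-1];s=cv2.convertScaleAbs(s,alpha=1.4);crop(s,288,205,368,265,8,'pics/s9.png')
E
```

```text
pan frame F,L 92.78041434666864 -2.5623292584369928
t 9.45 pos [546.375 -84.514  83.599] q [-0.274  0.6    1.88   0.004  0.666 -2.065] F [ 0.236  1.001 -1.004] open 17.889358319388798
rotvec tool [-0.003  0.004 -0.002] | shift before turn [  0.289  -2.762 -77.77 ] | shift after turn [  0.599  -2.562 -77.775]
```

View pics/s9.png

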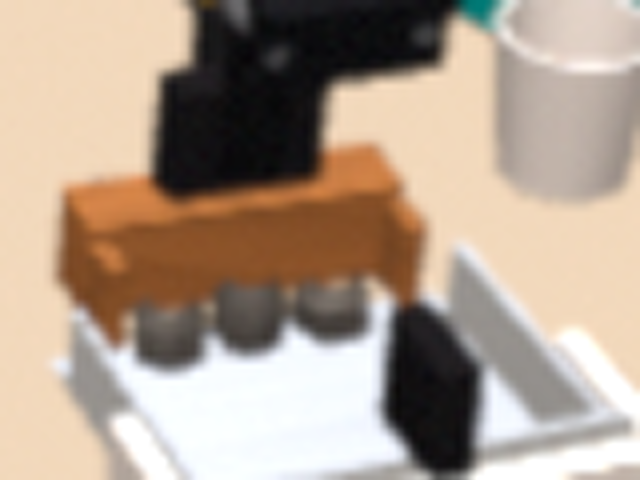

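It's moving freely now, with about 1 N and the rocks on the lip. I'll continue.

Call:
step_arm --pt "0 -1 -6 -0.003 0.004 -0.002" --pt "0 -1 -6 0 0 0" --pt "0 0 -6 0 0 0"

```text
t: 9.88
eef_pos: [552.8, -103.2, 83.5]
tcp_rot: [2.798, 1.57, -1.694]
ft_force: [0.1, 0.5, -2.1]
opening: 0.187
```

Call:
step_arm --pt "0 0 -6 0 0 0" --pt "0 0 -6 0 0 0" --pt "0 0 -6 0 0 0"

```text
t: 10.25
eef_pos: [557.0, -122.1, 83.5]
tcp_rot: [2.569, 1.57, -1.924]
ft_force: [0.5, 1.1, -1.3]
opening: 0.186
```

```bash
python3 - <<'E'
from h import *
pf();p=fl+15*f
plan([*p,83],Rdown(-.218,.976))
s=env.read_camera('side')[:,:,::-1];s=cv2.convertScaleAbs(s,alpha=1.4);crop(s,288,205,368,265,8,'pics/s10.png')
E
```

```text
pan frame F,L 53.80518031582069 -0.4011768898929553
t 10.25 pos [ 556.98  -122.079   83.46 ] q [-0.331  0.616  1.839 -0.001  0.687 -2.122] F [ 0.475  1.081 -1.328] open 17.73470118837148
rotvec tool [ 0.001 -0.001 -0.   ] | shift before turn [  0.481  -0.38  -38.802] | shift after turn [  0.46   -0.401 -38.802]
```

View pics/s10.png

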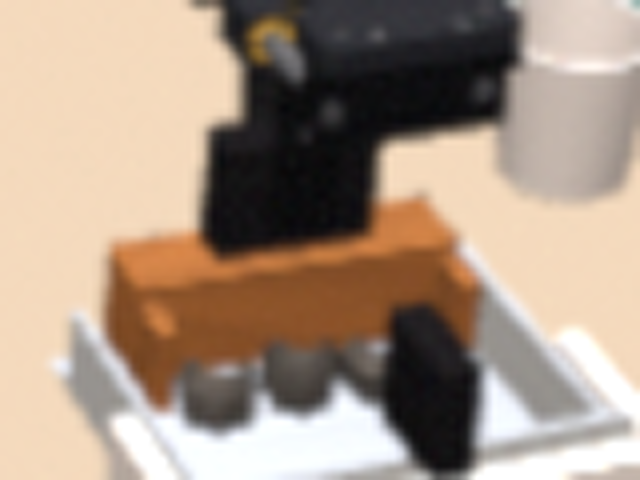

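Call:
step_arm --pt "0 0 -6 0 0 0" --pt "0 0 -6 0 0 0" --pt "0 0 -6 0 0 0"

```text
t: 10.68
eef_pos: [561.3, -141.2, 83.5]
tcp_rot: [2.927, 1.57, -1.565]
ft_force: [-1.0, 0.0, -1.4]
opening: 0.186
```

Call:
step_arm --pt "0 0 -6 0 0 0" --pt "0 0 -6 0 0 0" --pt "0 0 0 0 0 0"

```text
t: 11.05
eef_pos: [564.2, -154.3, 83.5]
tcp_rot: [3.065, 1.57, -1.427]
ft_force: [0.2, -1.0, -1.7]
opening: 0.188
```

```bash
python3 - <<'E'
from h import *
pf();p=fl+230*f
plan([*p,150],Rdown(-.218,.976))
s=env.read_camera('side')[:,:,::-1];s=cv2.convertScaleAbs(s,alpha=1.4);crop(s,288,205,368,265,8,'pics/s11.png')
E
```

```text
pan frame F,L 20.790814047006183 -0.3436508580370079
t 11.05 pos [ 564.233 -154.285   83.451] q [-0.379  0.631  1.802 -0.001  0.708 -2.169] F [ 0.22  -0.952 -1.665] open 17.885867107158674
rotvec tool [ 0.    -0.001 -0.   ] | shift before turn [-66.751  -0.357 209.157] | shift after turn [-66.549  -0.344 209.222]
```

View pics/s11.png

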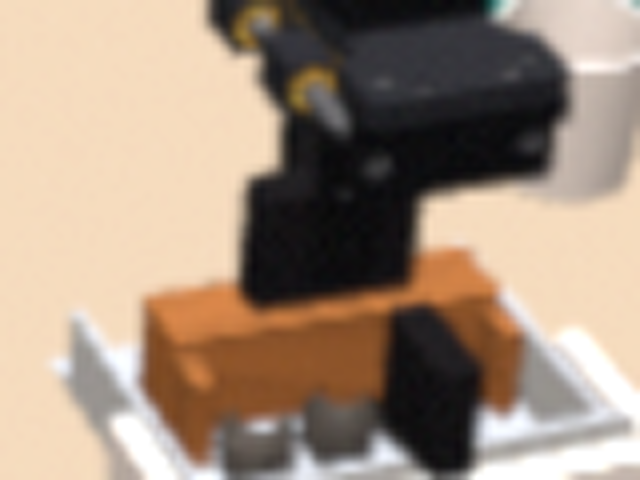

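Rocks are visible well inside the pan at crop (258,445) and (338,425). The third is hidden behind the grip. I'll back off, lift, and carry the pusher to the clear area in front.

Call:
step_arm --pt "0 0 6 0 0 0" --pt "-30 0 2 0 0 0" --pt "-30 0 10 0 0 0" --pt "0 0 45 0 0 0" --pt "0 0 45 0 0 0" --pt "0 0 45 0 0 0" --pt "0 0 45 0 0 0" --pt "0 0 0 0 0 0"

```text
t: 12.1
eef_pos: [517.9, 48.0, 145.4]
tcp_rot: [-2.236, 1.57, -0.444]
ft_force: [0.1, 0.3, -1.2]
opening: 0.188
```

```bash
python3 - <<'E'
from h import *
pf();p=fl+235*f
plan([*p,77],Rdown(-.218,.976))
s=env.read_camera('side')[:,:,::-1];s=cv2.convertScaleAbs(s,alpha=1.2);crop(s,260,150,390,280,4.2,'pics/s12.png')
t=env.read_camera('top')[:,:,::-1];t=cv2.convertScaleAbs(t,alpha=1.5);crop(t,230,135,370,240,5,'pics/t12.png')
E
```

```text
pan frame F,L 228.34586072347167 -1.4858579639964162
t 12.1 pos [517.876  48.019 145.445] q [-0.035  0.468  1.916 -0.     0.757 -1.826] F [ 0.131  0.337 -1.236] open 17.85314679491319
rotvec tool [ 0.001 -0.     0.   ] | shift before turn [68.444 -1.468  6.695] | shift after turn [68.445 -1.486  6.677]
```

View pics/s12.png

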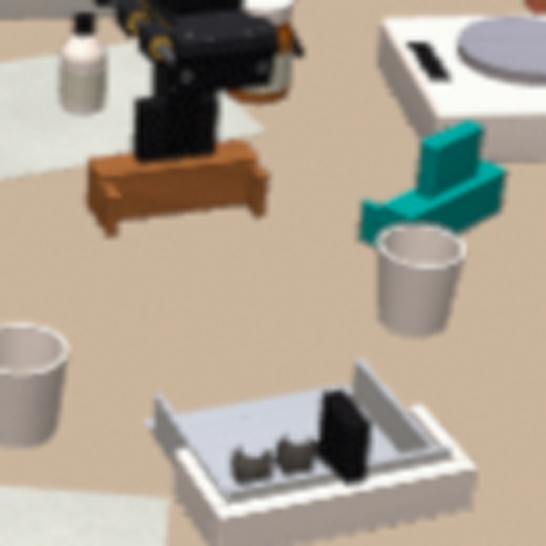

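View pics/t12.png

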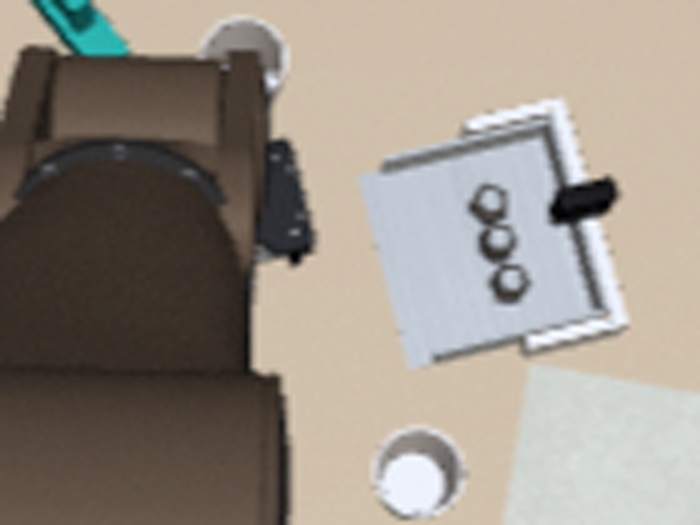

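All three rocks are in the pan, at top crop (490,203), (497,241) and (510,282). Now I'll set the pusher down.

Call:
step_arm --pt "30 0 3 0 0 0" --pt "30 0 3 0 0 0" --pt "7 0 0 0 0 0" --pt "2 0 0 0 0 0" --pt "0 0 0 0 0 0"

```text
t: 12.82
eef_pos: [520.1, 48.0, 76.5]
tcp_rot: [-1.987, 1.565, -0.202]
ft_force: [0.4, -0.1, -1.7]
opening: 0.189
```

```bash
python3 - <<'E'
from h import *
plan([517,53,74],Rdown(-.218,.976))
E
```

```text
t 12.825 pos [520.059  47.999  76.483] q [-0.034  0.58   1.965 -0.002  0.591 -1.818] F [ 0.429 -0.082 -1.701] open 17.98954625872873
rotvec tool [-0.005 -0.002  0.005] | shift before turn [2.462 1.937 5.543] | shift after turn [2.483 1.895 5.547]
```

Call:
step_arm --pt "1 0 0 -0.005 -0.002 0.005" --pt "1 0 0 0 0 0" --pt "1 0 0 0 0 0" --pt "0 0 0 0 0 0"

```text
t: 13.32
eef_pos: [520.9, 47.8, 75.1]
tcp_rot: [-1.899, 1.568, -0.109]
ft_force: [0.0, 0.9, -1.6]
opening: 0.19
```

Call:
step_arm --pt "2 0 0 0 0 0" --pt "1.5 0 0 0 0 0" --pt "1 0 0 0 0 0" --pt "0 0 0 0 0 0"

```text
t: 13.82
eef_pos: [520.4, 47.7, 74.0]
tcp_rot: [-1.945, 1.567, -0.155]
ft_force: [-0.9, -0.2, -2.6]
opening: 0.189
```

Call:
step_arm --pt "2 0 0 0 0 0" --pt "2 0 0 0 0 0" --pt "0 0 0 0 0 0"

```text
t: 14.2
eef_pos: [520.8, 47.7, 74.1]
tcp_rot: [-1.901, 1.564, -0.11]
ft_force: [-0.4, -0.2, -3.2]
opening: 0.184
```

Call:
step_arm --pt "4 0 0 0 0 0" --pt "0 0 0 0 0 0"

```text
t: 14.45
eef_pos: [522.1, 47.9, 72.2]
tcp_rot: [-1.847, 1.559, -0.056]
ft_force: [0.1, 0.0, -3.0]
opening: 0.188
```

```bash
python3 - <<'E'
from h import *
plan([520,48,74],Rdown(-.218,.976))
s=env.read_camera('side')[:,:,::-1];s=cv2.convertScaleAbs(s,alpha=1.2);crop(s,270,150,350,220,7,'pics/s13.png')
E
```

```text
t 14.45 pos [522.126  47.921  72.219] q [-0.034  0.588  1.966 -0.     0.576 -1.825] F [ 0.091  0.037 -2.985] open 17.88736375615522
rotvec tool [ 0.    -0.003  0.011] | shift before turn [-1.806  2.038  0.535] | shift after turn [-1.781  2.058  0.54 ]
```

View pics/s13.png

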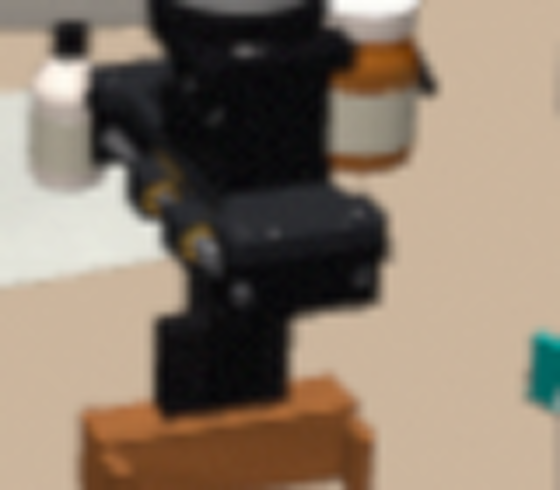

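Call:
step_arm --pt "3 0 0 0 0 0.011" --pt "0 0 0 0 0 0"

```text
t: 14.75
eef_pos: [522.9, 48.0, 70.7]
tcp_rot: [-2.627, 1.567, -0.836]
ft_force: [-0.7, -0.3, -2.4]
opening: 0.187
```

Call:
step_arm --pt "3 0 0 0 0 0" --pt "0 0 0 0 0 0"

```text
t: 15.0
eef_pos: [523.8, 48.1, 69.4]
tcp_rot: [-2.274, 1.564, -0.483]
ft_force: [-0.5, -0.7, -2.2]
opening: 0.188
```

```bash
python3 - <<'E'
from h import *
plan([520,48,74],Rdown(-.218,.976))
s=env.read_camera('side')[:,:,::-1];s=cv2.convertScaleAbs(s,alpha=1.2);crop(s,270,180,350,240,7,'pics/s14.png')
g=np.array([520.,48])
for a in (34,):
  for L in(-60,60):
    for z in (0,34): 
      p=proj('side',[*(g-a*f+L*l),z])[0];print(L,z,(p-[270,180])*7)
E
```

```text
t 15.0 pos [523.823  48.127  69.445] q [-0.033  0.595  1.96  -0.005  0.58  -1.819] F [-0.467 -0.709 -2.184] open 17.924216499027033
rotvec tool [-0.    -0.004  0.005] | shift before turn [-4.576  3.737  0.691] | shift after turn [-4.555  3.759  0.71 ]
-60 0 [109.251 332.346]
-60 34 [111.808 263.954]
60 0 [367.166 291.226]
60 34 [372.596 223.961]
```

View pics/s14.png

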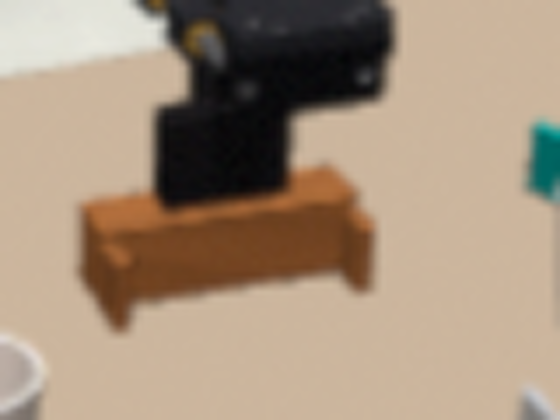

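Call:
step_arm --pt "3 0 0 0 0 0" --pt "0 0 0 0 0 0"

```text
t: 15.3
eef_pos: [524.6, 48.2, 68.0]
tcp_rot: [-2.129, 1.562, -0.338]
ft_force: [-0.1, -0.1, -2.4]
opening: 0.19
```

Call:
step_arm --pt "3 0 0 0 0 0" --pt "0 0 0 0 0 0"

```text
t: 15.55
eef_pos: [525.5, 48.3, 66.7]
tcp_rot: [-2.035, 1.56, -0.245]
ft_force: [-0.8, 0.2, -2.1]
opening: 0.189
```

```bash
python3 - <<'E'
from h import *
plan([520,48,74],Rdown(-.218,.976))
s=env.read_camera('side')[:,:,::-1];s=cv2.convertScaleAbs(s,alpha=1.2);crop(s,270,180,350,240,7,'pics/s15.png')
E
```

```text
t 15.55 pos [525.515  48.268  66.706] q [-0.033  0.6    1.961 -0.004  0.57  -1.819] F [-0.777  0.181 -2.134] open 17.979987052871394
rotvec tool [-0.001 -0.005  0.01 ] | shift before turn [-7.352  5.368  0.901] | shift after turn [-7.294  5.441  0.941]
```

View pics/s15.png

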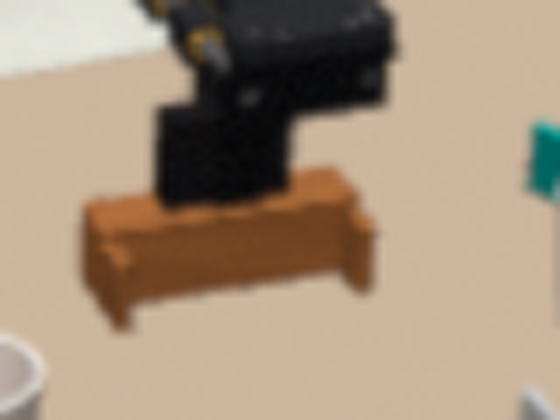

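The pusher stays in the same place in both pictures (left cheek bottom at crop (122,330), predicted on-table row 332). It is on the table to within a millimetre or two, so I'll release it.

Call:
step_arm --grip 50 --pt "0 0 0 0 0 0" --pt "0 0 0 0 0 0" --pt "0 0 0 0 0 0" --pt "0 0 0 0 0 0" --pt "0 0 0 0 0 0"

```text
t: 16.23
eef_pos: [525.1, 48.1, 65.1]
tcp_rot: [-2.118, 1.562, -0.328]
ft_force: [0.2, -0.5, -0.6]
opening: 0.523
```

```bash
python3 - <<'E'
from h import *
plan([522,48,74],Rdown(-.218,.976))
s=env.read_camera('side')[:,:,::-1];s=cv2.convertScaleAbs(s,alpha=1.2);crop(s,270,180,350,240,7,'pics/s16.png')
E
```

```text
t 16.225 pos [525.119  48.116  65.067] q [-0.033  0.603  1.961 -0.005  0.569 -1.819] F [ 0.247 -0.464 -0.618] open 49.704031777574514
rotvec tool [-0.001 -0.005  0.007] | shift before turn [-8.958  3.003  0.524] | shift after turn [-8.933  3.07   0.567]
```

View pics/s16.png

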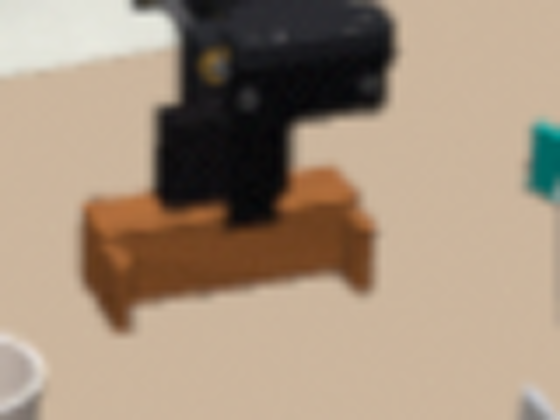

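The pusher didn't move on release and is standing on the table. I'll go up, turn 90° for the pan grip, and plan that approach.

Call:
step_arm --grip 60 --pt "-30 0 0 0 0 0" --pt "-40 0 0 0 0 0" --pt "-40 0 0 0 0 0" --pt "0 0 0 0.18 0 0" --pt "0 0 -45 0.18 0 0" --pt "0 0 0 0.18 0 0" --pt "0 0 0 0.18 0 0" --pt "0 0 0 0.18 0 0"

```text
t: 17.27
eef_pos: [525.7, 2.0, 179.3]
tcp_rot: [-1.187, 1.561, -0.324]
ft_force: [-0.4, -0.5, -1.1]
opening: 0.632
```

Call:
step_arm --pt "0 0 0 0.18 0 0" --pt "0 0 0 0.18 0 0" --pt "0 0 0 0.18 0 0" --pt "0 0 0 0.12 0 0" --pt "0 0 0 0 0 0"

```text
t: 17.9
eef_pos: [525.3, 2.0, 179.4]
tcp_rot: [-0.507, 1.561, -0.327]
ft_force: [0.5, -0.4, 0.3]
opening: 0.633
```

```bash
python3 - <<'E'
from h import *
p=fl-54*f;plan([*p,150],Rdown(*l));print(p)
t=env.read_camera('top')[:,:,::-1];t=cv2.convertScaleAbs(t,alpha=1.5);crop(t,220,120,360,225,5,'pics/t17.png')
s=env.read_camera('side')[:,:,::-1];crop(s,260,130,390,270,4,'pics/s17.png')
E
```

```text
t 17.9 pos [525.349   1.984 179.406] q [-0.121  0.423  1.876 -0.003  0.834 -0.3  ] F [ 0.52  -0.414  0.314] open 60.18179185548924
rotvec tool [-0.039  0.008  0.005] | shift before turn [  30.605 -235.292   13.266] | shift after turn [  29.406 -235.78     4.227]
[ 580.872 -227.204]
```

View pics/s17.png

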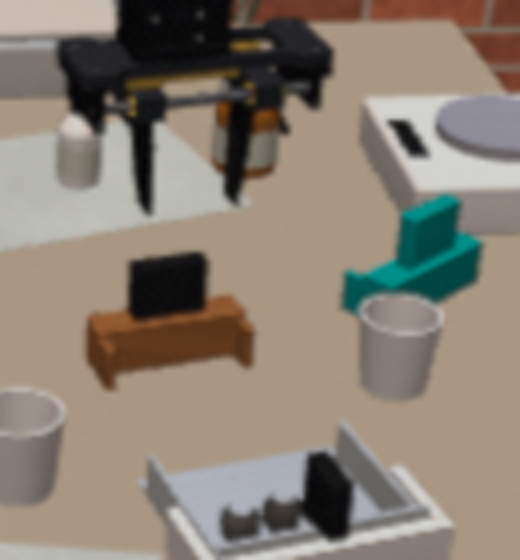

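The pusher stands upright and clear of the pan (side crop (170,330)). Next I move over the pan grip.

Call:
step_arm --pt "0 0 4 -0.039 0.008 0.005" --pt "0 -47 0 0 0 0" --pt "0 -47 0 0 0 0" --pt "0 -47 0 0 0 0" --pt "0 -47 0 0 0 0" --pt "0 -47 0 0 0 0" --pt "0 0 0 0 0 0"

```text
t: 18.88
eef_pos: [584.9, -232.6, 179.2]
tcp_rot: [0.336, 1.57, 0.579]
ft_force: [0.3, 0.7, -0.6]
opening: 0.632
```

```bash
python3 - <<'E'
from h import *
p=fl-54*f;plan([*p,120],Rdown(*l))
E
```

```text
t 18.875 pos [ 584.887 -232.596  179.22 ] q [-0.484  0.559  1.613  0.     0.969 -0.727] F [ 0.293  0.719 -0.622] open 60.06216262278156
rotvec tool [ 0.024  0.    -0.   ] | shift before turn [59.22   6.192 -2.623] | shift after turn [59.22   6.137 -2.743]
```

Call:
step_arm --pt "0 6 -2.5 0.024 0 0" --pt "28 0 0 0 0 0" --pt "28 0 0 0 0 0" --pt "0 0 0 0 0 0"

```text
t: 19.38
eef_pos: [579.5, -222.0, 122.8]
tcp_rot: [1.569, 1.57, 1.791]
ft_force: [0.5, -0.9, -0.2]
opening: 0.631
```

```bash
python3 - <<'E'
from h import *
p=fl-54*f;plan([*p,73],Rdown(*l));pf()
s=env.read_camera('side')[:,:,::-1];s=cv2.convertScaleAbs(s,alpha=1.4);crop(s,290,190,390,270,7,'pics/s18.png')
P=env.state()['eef_pos']
for d in(-30,30):print((proj('side',P+[*(d*l),-25])[0]-[290,190])*7)
print('rib top expected',(proj('side',[*(fl-62*f),86])[0]-[290,190])*7)
E
```

```text
t 19.375 pos [ 579.48  -221.999  122.79 ] q [-0.473  0.616  1.683  0.001  0.843 -0.696] F [ 0.475 -0.945 -0.176] open 59.97727394704605
rotvec tool [ 0.002  0.    -0.001] | shift before turn [49.784 -5.438  0.211] | shift after turn [49.79  -5.383  0.224]
pan frame F,L -48.62210602798047 -0.2240304009137155
[283.36  356.126]
[434.4   330.042]
rib top expected [370.787 392.439]
```

View pics/s18.png

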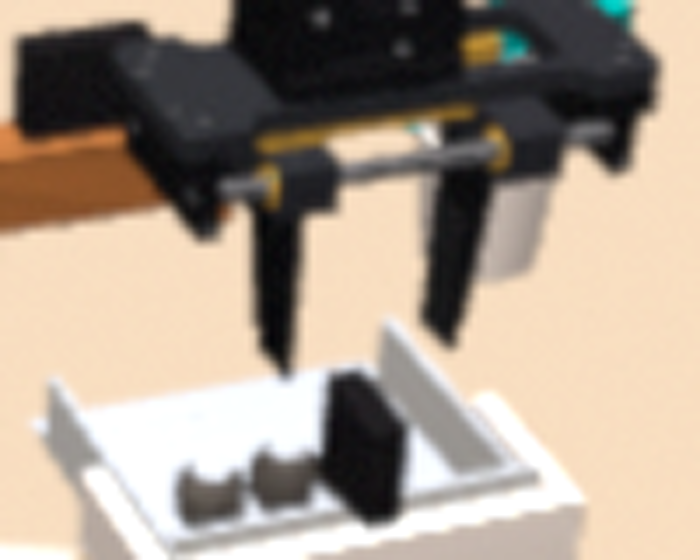

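The fingertips (crop (283,370), (447,340)) straddle the rib (top face centre (366,395)), which looks about 2 mm to the left. I'll correct for that and descend.

Call:
step_arm --pt "0 -5 -1.5 0 0 0" --pt "25 0 0 0 0 0" --pt "20 0 0 0 0 0" --pt "4 0 0 0 0 0" --pt "0 0 0 0 0 0"

```text
t: 20.05
eef_pos: [582.2, -228.3, 80.6]
tcp_rot: [-0.624, 1.56, -0.4]
ft_force: [0.7, -0.2, 0.1]
opening: 0.632
```

```bash
python3 - <<'E'
from h import *
p=fl-54*f-1.5*l;plan([*p,73],Rdown(*l));pf()
s=env.read_camera('side')[:,:,::-1];s=cv2.convertScaleAbs(s,alpha=1.8);crop(s,290,190,390,270,7,'pics/s19.png')
E
```

```text
t 20.05 pos [ 582.155 -228.275   80.58 ] q [-0.48   0.675  1.705  0.001  0.751 -0.704] F [ 0.732 -0.21   0.07 ] open 60.145477195987965
rotvec tool [0.004 0.008 0.006] | shift before turn [ 7.55   1.381 -2.578] | shift after turn [ 7.58   1.325 -2.519]
pan frame F,L -55.33013869362213 1.0186869270808572
```

View pics/s19.png

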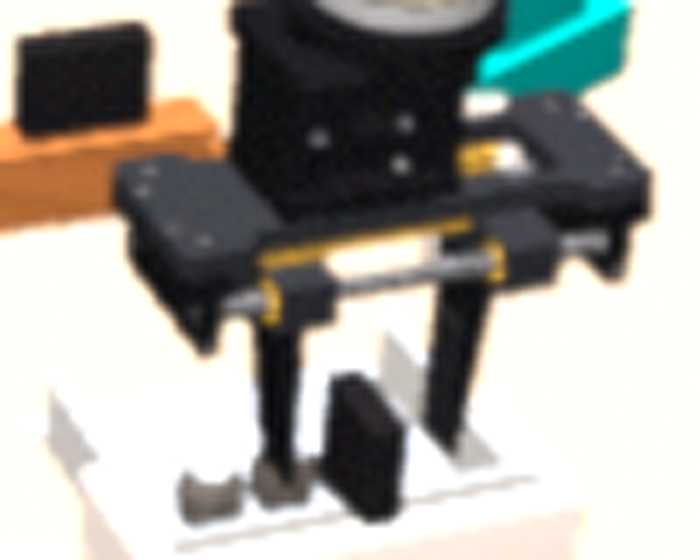

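Call:
step_arm --pt "5 1 -2 0.004 0.008 0.006" --pt "5 0 0 0 0 0" --pt "0 0 0 0 0 0"

```text
t: 20.48
eef_pos: [580.4, -228.0, 71.6]
tcp_rot: [-0.594, 1.569, -0.375]
ft_force: [0.0, -0.1, 1.0]
opening: 0.632
```

Call:
step_arm --grip 0 --pt "0 0 0 0 0 0" --pt "0 0 0 0 0 0" --pt "0 0 0 0 0 0" --pt "0 0 0 0 0 0" --pt "0 0 0 0 0 0" --pt "0 0 0 0 0 0" --pt "0 0 0 0 0 0" --pt "0 0 0 0 0 0"

```text
t: 21.48
eef_pos: [580.4, -227.9, 71.8]
tcp_rot: [-0.788, 1.569, -0.567]
ft_force: [-0.4, 0.6, 0.2]
opening: 0.17
```

```bash
python3 - <<'E'
from h import *
p=fl-54*f-1.5*l;plan([*p,73],Rdown(*l));pf()
s=env.read_camera('side')[:,:,::-1];s=cv2.convertScaleAbs(s,alpha=1.6);crop(s,290,190,390,270,7,'pics/s20.png')
E
```

```text
t 21.475 pos [ 580.392 -227.942   71.79 ] q [-0.48   0.688  1.709 -0.     0.743 -0.701] F [-0.42   0.597  0.182] open 16.156402804511014
rotvec tool [0.001 0.001 0.001] | shift before turn [-1.212  0.615 -0.868] | shift after turn [-1.21   0.616 -0.87 ]
pan frame F,L -54.621082411877246 -0.6298083153789538
```

View pics/s20.png

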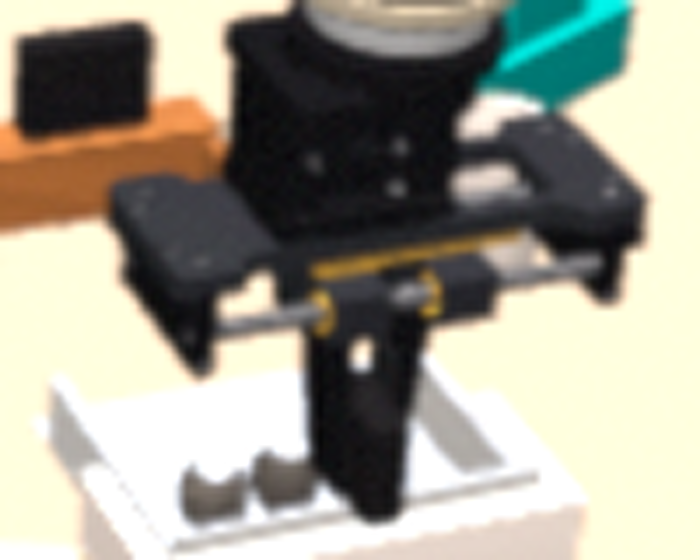

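The grip has closed on the rib at 16.2 mm with no side force. I'll lift straight up, gently.

Call:
step_arm --pt "-4 0 0 0 0 0" --pt "-6 0 0 0 0 0" --pt "-8 0 0 0 0 0" --pt "-8 0 0 0 0 0"

```text
t: 22.02
eef_pos: [579.8, -227.7, 98.4]
tcp_rot: [0.892, 1.571, 1.111]
ft_force: [0.8, 0.4, -4.9]
opening: 0.169
```

```bash
python3 - <<'E'
from h import *
p=fl-54*f-.6*l;plan([*p,200],Rdown(*l));pf();print(env.state()['moment'])
s=env.read_camera('side')[:,:,::-1];s=cv2.convertScaleAbs(s,alpha=1.4);crop(s,290,180,390,270,6.5,'pics/s21.png')
E
```

```text
t 22.025 pos [ 579.847 -227.719   98.443] q [-0.48   0.651  1.694  0.     0.797 -0.7  ] F [ 0.825  0.442 -4.872] open 16.1172120987219
rotvec tool [-0.  0. -0.] | shift before turn [-101.557    0.285    0.517] | shift after turn [-101.557    0.279    0.512]
pan frame F,L -54.28450494297771 -1.1123087173639874
[-0.143  0.044  0.025]
```

View pics/s21.png

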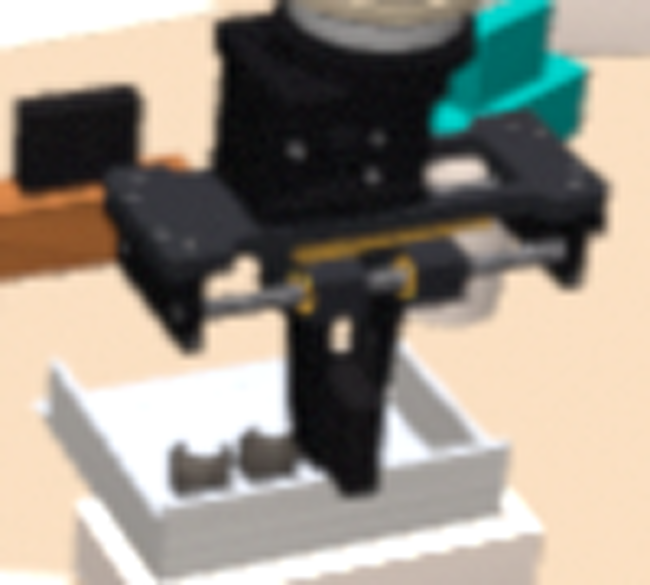

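The pan is out and level, with the rocks in it. I'll raise it more.

Call:
step_arm --pt "-14 0 0 0 0 0" --pt "-18 0 0 0 0 0" --pt "-18 0 0 0 0 0" --pt "-18 0 0 0 0 0" --pt "-18 0 0 0 0 0" --pt "-18 0 0 0 0 0" --pt "-10 0 0 0 0 0" --pt "0 0 0 0 0 0"

```text
t: 23.08
eef_pos: [580.1, -228.1, 223.4]
tcp_rot: [-0.724, 1.565, -0.504]
ft_force: [0.1, 0.1, -4.1]
opening: 0.167
```

Call:
step_arm --pt "0 0 0 0 0 0.05" --pt "0 0 0 0 0 0.08" --pt "0 0 0 0 0 0.08"

```text
t: 23.45
eef_pos: [579.6, -226.7, 222.3]
tcp_rot: [1.554, 1.358, 1.776]
ft_force: [0.0, 0.0, -3.7]
opening: 0.167
```

```bash
python3 - <<'E'
from h import *
s=env.state();R0=rot();R1=Rdown(*l);print(s['eef_pos'],s['joints'],s['opening']*95.1,Ro.from_matrix(R1.T@R0).as_rotvec())
s=env.read_camera('side')[:,:,::-1];s=cv2.convertScaleAbs(s,alpha=1.3);crop(s,280,130,400,250,5,'pics/s22.png')
E
```

```text
[ 579.56750532 -226.7167504   222.29839227] [-0.54106377  0.55161396  1.51330124  0.1654467   1.22659284 -0.83024332] 15.926386181922458 [-0.00176519 -0.00335136  0.21266146]
```

View pics/s22.png

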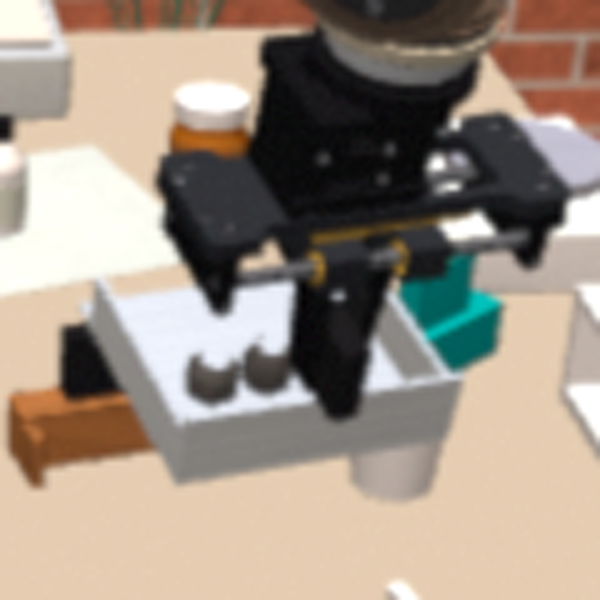

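The tilt is in the right direction, and there's plenty of joint range left. Continuing to 45°.

Call:
step_arm --pt "0 0 0 0 0 0.08" --pt "0 0 0 0 0 0.08" --pt "0 0 0 0 0 0.08" --pt "0 0 0 0 0 0.08" --pt "0 0 0 0 0 0.08" --pt "0 0 0 0 0 0.08" --pt "0 0 0 0 0 0.08" --pt "0 0 0 0 0 0"

```text
t: 24.5
eef_pos: [578.7, -228.2, 215.3]
tcp_rot: [1.579, 0.787, 1.794]
ft_force: [-0.0, 0.4, -4.1]
opening: 0.166
```

```bash
python3 - <<'E'
from h import *
s=env.state();R0=rot();R1=Rdown(*l);print(s['t'],s['eef_pos'],s['joints'],s['opening']*95.1,Ro.from_matrix(R1.T@R0).as_rotvec(),s['ft_force'])
s=env.read_camera('side')[:,:,::-1];s=cv2.convertScaleAbs(s,alpha=1.3);crop(s,270,120,400,250,4.6,'pics/s23.png')
t=env.read_camera('top')[:,:,::-1];t=cv2.convertScaleAbs(t,alpha=1.5);crop(t,220,110,370,230,5,'pics/t23.png')
E
```

```text
24.5 [ 578.66583895 -228.21145102  215.30155726] [-0.66258899  0.73907059  1.34743073  0.46652484  1.69727763 -0.97507098] 15.757382899332498 [0.00382883 0.00464537 0.78331964] [-0.04046852  0.37549166 -4.09617623]
```

View pics/s23.png

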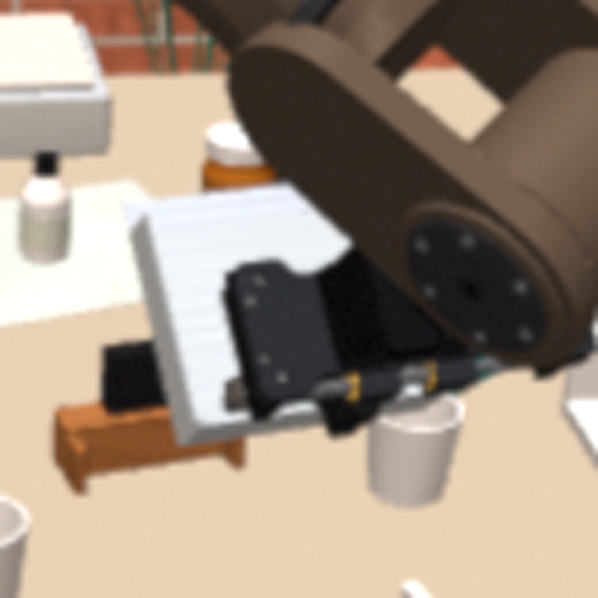

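View pics/t23.png

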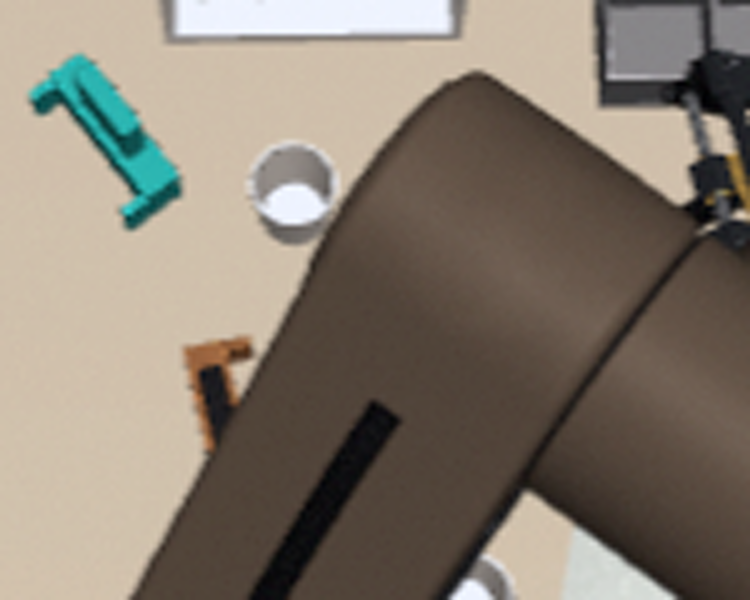

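```bash
python3 - <<'E'
from h import *
s=env.state();R=rot();R1=Rdown(*l);p=s['eef_pos']
def W(F,L,z): # pan coords -> world now
    d=(F+54.6)*np.array([*f,0])+(L+.6)*np.array([*l,0])+np.array([0,0,z-71.8])
    return p+R@R1.T@d
for n,c in dict(backbotL=(-64,-74,0),frontbotL=(60,-74,0),lipL=(77,-74,0),walltopL=(60,-74,36),backbotR=(-64,74,0),floorfront=(77,0,1)).items():
    X=W(*c);q=proj('side',X)[0];print(n,X,q,(q-[270,120])*4.6)
s=env.read_camera('side')[:,:,::-1];cv2.imwrite('pics/sfull.png',s)
E
```

```text
backbotL [ 497.46963228 -200.85101779  159.19504804] [309.00616803 215.29924999] [179.42837295 438.37654997]
frontbotL [ 478.7105587  -114.84688466  246.53875899] [298.12554723 168.89842147] [129.37751725 224.93273877]
lipL [ 476.13875022 -103.05599545  258.51330001] [296.67235499 162.70169998] [122.69283294 196.42781991]
walltopL [ 484.31943575 -139.57579656  272.09304268] [302.26330308 163.66145528] [148.41119419 200.84269428]
backbotR [ 641.94498273 -168.71556213  158.5818582 ] [362.36381584 207.30956417] [424.87355288 401.62399517]
floorfront [548.53222759 -87.67518183 258.91654631] [323.46073887 159.48372042] [245.91939879 181.62511394]
```

View pics/sfull.png

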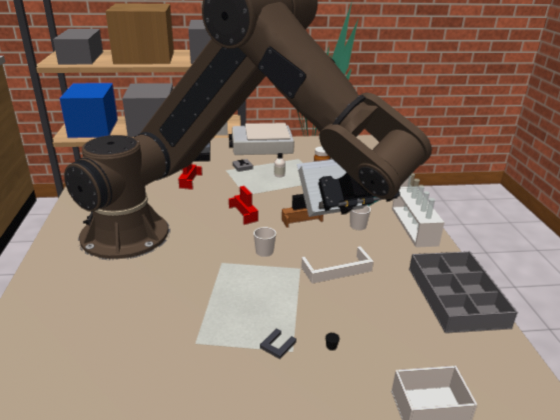

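```bash
python3 - <<'E'
from h import *
s=cv2.imread('pics/sfull.png');s=cv2.convertScaleAbs(s,alpha=1.5);crop(s,292,150,372,222,9,'pics/s24.png')
v=[]
for i in range(6): env.read_camera('side');v.append(env.state()['ft_force'])
print(np.mean(v,0),np.std(v,0),env.state()['t'],env.state()['eef_pos'],env.state()['opening']*95.1)
E
```

```text
[-0.27060029 -0.02188042 -3.28375616] [0.28103014 0.40946007 0.49443353] 24.95 [ 578.9439539  -227.52127477  217.3559394 ] 16.044311426824148
```

View pics/s24.png

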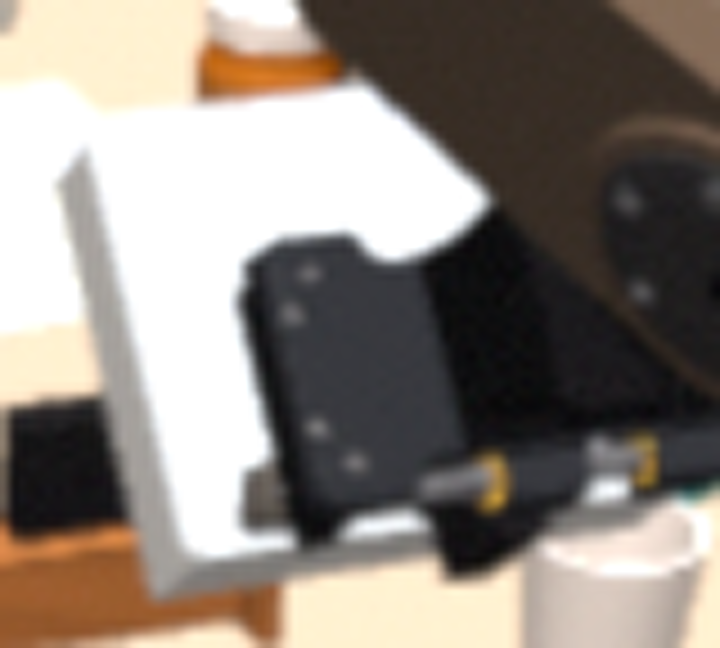

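The pan is held at about 45°. Its projected corners match the picture to within about 2 px, so it has not slipped. The lowest edge is about 159 mm up, one rock shows at crop (262,495), no rock is on the table, and the weight reads about 3.3 N (0.35 kg would be 3.4 N). Handing in.

```bash
python3 -c "
from cell import env
print(env.job_done())"
```

```text
the job is handed in; nothing more can be done
None
```

I swept the three rocks into the pan with the wooden pusher and stood the pusher back on the table in front of the pan, clear of it. Then I drew the pan straight up out of its bracket, tipped its mouth up about 45°, and handed the job in at about 25 s while still holding it there.

**Checks that agreed:**
- **Rocks swept in:** the top view after the sweep showed all three in the pan.
- **Tilt and height:** the tool had turned 44.9°. The pan's projected corners matched the side picture to about 2 pixels, so it had not slipped in the grip. Its lowest edge was about 159 mm above the table.
- **Load:** averaged weight was about 3.3 N, against 3.4 N expected for the loaded pan. No rock was visible on the table in the side view.

**Checks that failed or disagreed:**
- **Jam at the lip:** the first push stuck at the pan's lip, reading about 11 N, and the pusher tilted and slipped a few millimetres in the jaws. I backed off, raised it about 3 mm, and the second push went in freely.
- **Setting the pusher down:** because of that slip it met the table lower than planned, and the force reading never showed the contact. I judged it from pictures, and it did not move when released.
- **Camera offset:** the side camera disagreed with the top camera and the arm by about 5 mm around the pan. I aligned the pusher with the pan within the side view instead.
- **Final pose:** only one rock was directly visible once the pan was tipped, because the gripper hid the others. That all three are still in rests on the weight and on no rock showing on the table.

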